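# Grease the wheel spindle bearing with the push gun

## Task

Grease the spindle bearing: pull the red dust cap off its slanted grease nipple and leave it lying or standing in the beige tray, then take the blue grease gun out of its stand and press its coupler straight onto the nipple, in line with the nipple, until the jaws snap over the head. Keep pushing until the gun's barrel has slid all the way down its pump tube, and finish like that, still gripping the gun and holding it pressed against its spring. Do not disturb the spectacles and the loose lens that lie on the bench.

Things in the scene. Friction and masses are not known exactly. Their poses are not given: they have to be found in the camera images.
- nipple: brass grease nipple on the spindle bearing. Origin: centre of its foot on the boss of the housing; its z axis is the nipple's own axis, pointing outward (30 deg from vertical, leaning roughly towards the robot; it turns with the bearing). Along z: hex foot 17.6 mm across corners 0 to 6 mm, neck 10 mm dia 6 to 12 mm, undercut widening to the head 16 mm dia at 14.5 to 16 mm, cone tapering to a flat end 9 mm dia at 23 mm. The capped nipple must be cleared before the coupler fits
- bearing: fixed spindle bearing: green pillow block on a dark steel plate 180 x 84 x 10 mm; housing 40 mm wide, its round top 88 mm high, shaft along its y axis at 52 mm height, with a grinding wheel 60 mm dia on the shaft from 54 to 70 mm towards -y. Origin: centre of the plate's underside; the nipple leans to its -x side, foot at (-19, 0, 85) mm
- cap_grip (a point): red ribbed dust cap that fits loosely over the nipple, 24.4 mm dia (27 mm rim), 38 mm long. This point is on its axis, 28 mm above its open rim and 10 mm below its closed end; z points to the closed end (along the nipple's axis at the start, within a few degrees, with this point 29 mm out from the nipple's foot). It lifts off along the nipple's axis after 22 mm. 20 g
- cap: the same dust cap; origin at the centre of its open rim
- job_tray: beige open tray, 130 mm (its x) x 190 mm (its y) x 32 mm high, walls and floor 3 mm, loose on the bench; origin: centre of its underside, z up. It may stand left or right of the bearing, the gun stand on the other side
- gun_stand: fixed grey and black stand in which the gun stands upright: foot 88 mm dia, cup 48 mm outer and 38 mm inner dia, rim at 46 mm, inner floor at 8 mm height; origin: centre of its underside
- gun_grip (a point): push-type grease gun, 150 mm long, about 0.3 kg, round about its z axis (z runs from the coupler to the closed end of the barrel). This point is on the axis in the middle of the ringed grip of the barrel, 29.4 mm dia, which runs from 23 mm below this point to 28 mm above it; right below it a collar 45 mm dia on which the fingertips may push. The gun's coupler mouth is 122 mm below this point while the pump is out
- gun: the same gun's barrel; origin on the axis at the coupler's mouth while the pump is out, z to the closed end
- gun_mouth (a point): centre of the coupler's mouth, on the gun's axis, z as for the gun. Coupler: steel, 34 mm dia, flared mouth 28 mm inner dia narrowing to 21 mm at 4 mm depth; moves with the pump tube
- gun_seat (a point): the flat seat inside the coupler, 19 mm above the mouth on the axis; it meets the flat end of the nipple (z = 23 mm in the nipple's frame) when the coupler is fully on
- gun_pump (a joint): stroke of the pump, m: 0 = tube fully out, 0.012 = barrel slid all the way down over the tube. Its spring pushes with 10 N at 0, rising to 16 N at 0.012
- gun_jaw0 (a joint): one of the four spring jaws in the coupler, m: 0 = closed, 0.003 while riding over the head of the nipple, back near 0 once snapped in behind the head. Pushing the coupler over the head takes about 10 N
- gun_jaw1 (a joint): second jaw, as gun_jaw0
- gun_jaw2 (a joint): third jaw, as gun_jaw0
- gun_jaw3 (a joint): fourth jaw, as gun_jaw0
- spectacles: dark red spectacles lying at the back right, 141 x 142 x 42 mm; bystander
- lens: loose clear lens, 62 mm dia, 7 mm high, lying at the right; bystander
There are look-alikes about, which are no part of the job. There is more than one size of the gun; the job needs the larger.

How it is judged:
By the outcome, as a careful person would: the job done as asked, in the order asked, and still so for the second after the job is handed in, while the arm keeps its last pose, push and grip.
It also fails if it takes over 61 s, if anything falls off the work surface, if the arm or the gripper's body presses on something with over 40 N, if the wrist force passes 120 N, or if a joint passes its speed limit or range.

## Robot

A 6-joint arm with a two-finger parallel gripper is mounted at the origin on a cart in front of the work surface, level with it; the furniture and walls round the work are solid. World frame = base frame: x ahead of the robot, y to its left, z up, the work surface at z = 0. Lengths are in m, angles in rad, forces in N, time in s.
With the tool pointing down it reaches from about 0.2 to 0.875 m from the base axis. Payload 3.4 kg.
Tool frame: the origin (TCP) lies between the finger pads; the fingertips stand 25 mm ahead of it and the grasp point (between the pads) lies 6 mm ahead of it (r.nose_length is the z of the fingertips in the tool frame, in m); z points along the fingers, y is the line along which they close (so a half turn about z gives the same grasp; the last joint's range is limited). The gripper opens to 94 mm and grips with 3 to 60 N. Pads are 16 mm wide; open, the fingers measure 119 mm over their backs; the gripper's body (75 mm by 177 mm) begins 78 mm behind the grasp point.
Start: joints at [1.191, 0.276, 1.505, -0, 1.361, -0.121], TCP at [0.147, 0.556, 0.23] pointing down, gripper open.
Joint ranges: [-2.89, 2.89], [-0.75, 2.08], [0.22, 2.7], [-1.18, 4.32], [0.11, 2.71], [-2.7, 2.7]. Speed limits (rad/s): [2.57, 2.57, 3.14, 3.14, 3.14, 3.14].

## Interface

Orientations are given as a unit quaternion [w, x, y, z].
In Python, from plant import r, gripper_to, inverse_kinematics, vision, models, telemetry gives the robot as it stands. Calls block until the motion is done:
- r.move_to(position, orientation): joint-space move of the TCP to a pose.
- r.move_l(position, rot=None, vel=0.15, guard=None): straight line of the TCP; rot=None keeps the orientation; vel is the mean speed in m/s. With guard (N) it stops when the force on the tool has changed by that much, and returns True; else False.
- r.movej(angles): joint-space move.
- gripper_to(opening, f_grip=None): finger opening in m; f_grip is the grip in N (None keeps the last); returns when the fingers have stopped.
- r.hold(seconds).
- inverse_kinematics(position, orientation): joint angles nearest the present ones, or None.
- vision.snapshot(name): name is "scene" or "side" or "wrist"; returns the picture (384x512x3 uint8, red, green, blue); there is no depth.
- vision.get_calibration(name): a dict with "fx", "fy", "cx", "cy" (pixels), "D" ([k1, k2, p1, p2, k3] as OpenCV has them; the pictures are not rectified), "position" and "orientation" of the camera in the world. Camera axes: x right, y down, z forward; pixel columns grow to the right and rows downward; lengths in m; the calibration is good to about 2 mm. A picture is of the moment at which its call begins: read the wrist's pose just before it. get_calibration takes no time and is no camera call; for the wrist camera it gives the pose at the moment of the call.
A pose or a line that the arm cannot do raises r.PlanningError and nothing moves.
- r.sign_off(): hands the job in; it is judged then, once.
Trained networks look in the newest picture that a camera, given by its name, has taken for a name from the list of things; names that differ only in an ending like _2 or _b are one class to them, and where a whole thing is asked for, a point or a joint stands for the part that bears it (a point fixed in the world has none). Each returns a list of dicts, best first, with "score" (0 to 1); they miss things now and then, are a little off and sometimes report something else, mostly with a low value. They report only what shows in the picture. A call takes as long as a camera call. They do not tell look-alikes from the thing itself.
- models.boxes_of(thing, camera): "at" ([x, y, z] in m, in world coordinates, good to about 4 mm: the middle of the surface that is visible of it).
- models.regions_of(thing, camera): "pixels" (384x512 bool, what is visible of it).
- models.mark_of(thing, camera): "at" ([x, y, z] in m, in world coordinates, good to about 4 mm: a listed point, or the origin of a listed thing).
Readings, each from a call of its own:
- telemetry.current_t(): time.
- telemetry.current_joints(): joint angles.
- telemetry.current_dq(): joint speeds.
- telemetry.current_joint_efforts(): joint torques, N m.
- telemetry.current_ee_pos(): TCP position.
- telemetry.current_tool_rot(): TCP orientation.
- telemetry.current_wrist_force(): force on the tool from outside, world axes, zero at the start.
- telemetry.current_torque(): the same for the moment, N m.
- telemetry.current_opening(): finger opening in m.
- telemetry.current_finger_force(): force on a finger pad.
Only numpy, scipy, OpenCV 4.12 (cv2) and the standard library are available. Lean on these libraries where they do the work, as an engineer would, in place of code of your own. Each camera call takes 0.05 s, during which the arm holds its last target. There are 200 camera calls.

## Working session

There is one attempt and no reset: what is moved stays moved. The work goes in short steps, each a Python script; the robot and the scene stay as the last script left them, time stands still between calls to the robot, and variables do not carry over. Pictures are saved under pics/ and viewed, at most 10 in all, crops included, and the job is handed in when it is done.

```bash
ls; mkdir -p pics; cat > h.py <<'E'
import numpy as np, cv2
from scipy.spatial.transform import Rotation as R
from plant import r, gripper_to, inverse_kinematics, vision, models, telemetry
def q2R(q): return R.from_quat([q[1],q[2],q[3],q[0]]).as_matrix()
def R2q(M):
    q=R.from_matrix(M).as_quat(); return [q[3],q[0],q[1],q[2]]
def snap(n): 
    c=vision.get_calibration(n); return vision.snapshot(n),c
def save(img,f): cv2.imwrite('pics/'+f,cv2.cvtColor(img,cv2.COLOR_RGB2BGR))
def K(c): return np.array([[c['fx'],0,c['cx']],[0,c['fy'],c['cy']],[0,0,1]])
def proj(p,c):
    M=q2R(c['orientation']); pc=M.T@(np.asarray(p,float).reshape(-1,3)-c['position']).T
    return cv2.projectPoints(pc.T.copy(),np.zeros(3),np.zeros(3),K(c),np.array(c['D']))[0][:,0]
def ray(uv,c):
    p=cv2.undistortPoints(np.array(uv,float).reshape(-1,1,2),K(c),np.array(c['D']))[:,0]
    d=np.c_[p,np.ones(len(p))]@q2R(c['orientation']).T
    return np.array(c['position']),d/np.linalg.norm(d,axis=1)[:,None]
E
python3 - <<'E'
from h import *
ims=[]
for n in ("scene","side"):
    im,c=snap(n); ims.append(im); print(n,np.round(c['position'],3),np.round(q2R(c['orientation'])[:,2],2),c['fx'])
    for t in ["nipple","bearing","cap_grip","cap","job_tray","gun_stand","gun_grip","gun","gun_mouth","spectacles","lens"]:
        for d in models.mark_of(t,n)[:3]: print(t,np.round(d['at'],3),round(d['score'],2),proj(d['at'],c)[0].astype(int))
    save(cv2.resize(im,(800,600)),n+'.png')
print(telemetry.current_t())
E
```

```text
pics
scene [0.339 0.317 1.08 ] [ 0.23 -0.41 -0.88] 413.87463604407964
nipple [ 0.627 -0.438 -0.004] 0.33 [296 132]
bearing [ 0.533 -0.09   0.001] 0.63 [272 232]
cap_grip [ 0.495 -0.104  0.107] 0.46 [288 219]
cap [ 0.513 -0.101  0.085] 0.49 [281 220]
job_tray [ 0.504  0.141 -0.002] 0.65 [240 312]
gun_stand [ 0.5   -0.293  0.002] 0.79 [313 182]
gun_grip [ 0.506 -0.291  0.128] 0.74 [316 159]
gun_grip [0.627 0.148 0.09 ] 0.73 [193 281]
gun [ 0.503 -0.29   0.01 ] 0.74 [312 181]
gun_mouth [ 0.528 -0.094  0.001] 0.58 [274 232]
gun_mouth [ 0.629  0.146 -0.002] 0.52 [198 290]
gun_mouth [ 0.498 -0.298  0.008] 0.48 [315 180]
spectacles [ 0.713 -0.343  0.005] 0.45 [259 142]
lens [ 0.623 -0.441 -0.   ] 0.5 [298 131]
side [0.957 0.401 0.64 ] [-0.4  -0.64 -0.66] 358.1052979516654
bearing [ 0.527 -0.09   0.003] 0.67 [297 211]
cap_grip [ 0.494 -0.104  0.111] 0.74 [308 170]
cap [ 0.512 -0.095  0.084] 0.64 [303 184]
job_tray [ 0.505  0.135 -0.001] 0.89 [367 269]
gun_stand [ 0.499 -0.291  0.002] 0.71 [263 167]
gun_stand [0.505 0.14  0.001] 0.51 [369 270]
gun_grip [ 0.499 -0.291  0.131] 0.7 [263 129]
gun_grip [0.629 0.14  0.094] 0.65 [332 270]
gun [0.631 0.145 0.006] 0.9 [327 299]
gun [ 0.496 -0.295  0.01 ] 0.86 [263 164]
gun_mouth [0.627 0.151 0.003] 0.58 [330 301]
gun_mouth [ 0.493 -0.292  0.012] 0.49 [264 164]
spectacles [ 0.527 -0.089  0.002] 0.44 [298 212]
1.2
```

View pics/scene.png

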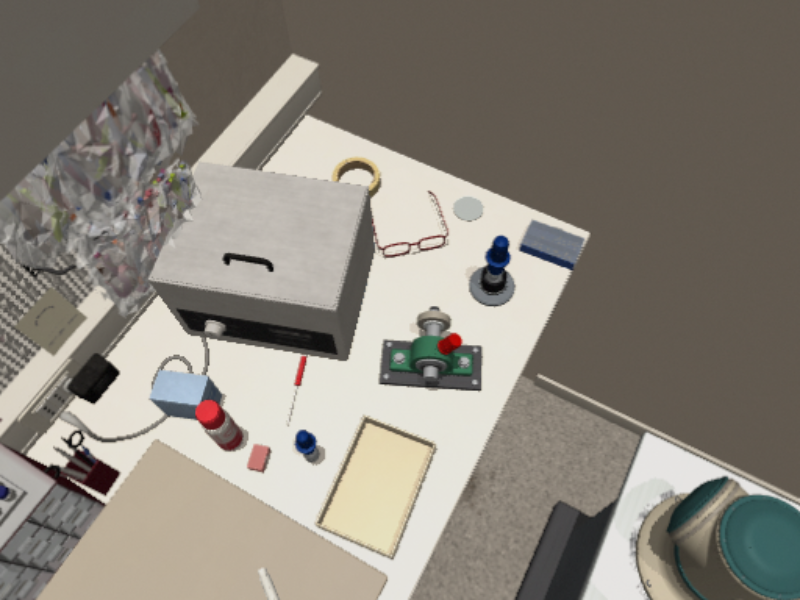

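View pics/side.png

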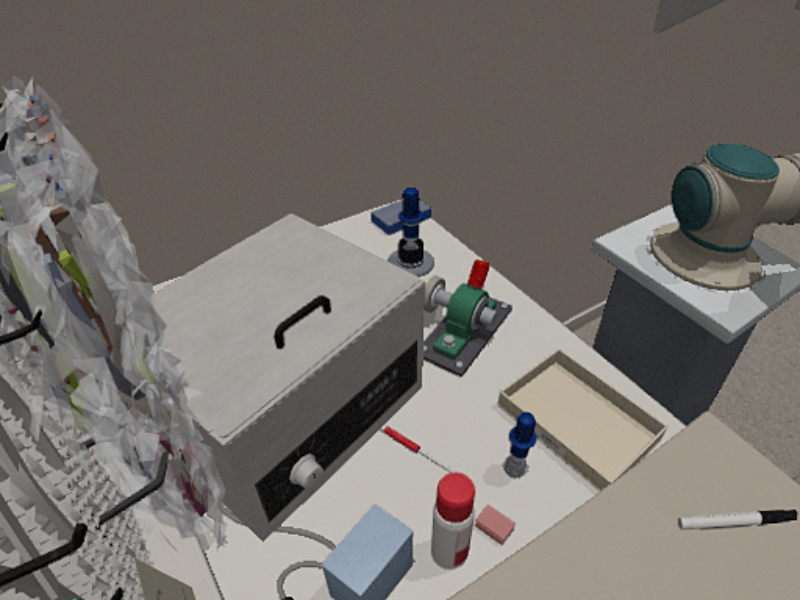

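The scene and side pictures show two candidate guns. One stands in the grey stand at scene (497,265), side (411,225). A smaller one stands free on the bench at scene (306,443), side (522,440). The job needs the one in the stand: it is taller (grip at z 0.13 against 0.09) and stands in the described stand. The red cap is on the nipple at scene (450,343). The tray is at (378,487), left of the bearing. Next I'll estimate the yaw and go to a standoff for a wrist view.

```bash
cat >> h.py <<'E'
def tool(yaw,tilt=30,flip=1):
    # tool z = -(axis leaning tilt deg toward -x of yaw), tool y = +-bearing y
    t=np.radians(tilt);c,s=np.cos(yaw),np.sin(yaw)
    a=np.array([-np.sin(t)*c,-np.sin(t)*s,np.cos(t)]); y=flip*np.array([-s,c,0]); z=-a
    return np.c_[np.cross(y,z),y,z],a
E
python3 - <<'E'
from h import *
c=vision.get_calibration("scene")
uv=np.array([(387,340),(480,343),(481,388),(380,385)])*0.64
o,d=ray(uv,c); P=o+d*((0.01-o[2])/d[:,2])[:,None]; print(P.round(3),P.mean(0))
for a,b in((1,0),(2,3)): v=P[b]-P[a]; print(np.degrees(np.arctan2(v[1],v[0])),np.linalg.norm(v))
yaw=np.radians(15); 
for fl in(1,-1):
    M,a=tool(yaw,flip=fl); p=np.array([.4945,-.104,.109])+.13*a
    print(fl,inverse_kinematics(p,R2q(M)))
    M,a=tool(yaw,0,flip=fl); print(inverse_kinematics([.5,-.292,.3],R2q(M)))
E
```

```text
[[ 0.615 -0.096  0.01 ]
 [ 0.464 -0.17   0.01 ]
 [ 0.425 -0.093  0.01 ]
 [ 0.583 -0.014  0.01 ]] [ 0.5218597  -0.09317858  0.01      ]
26.246372009872452 0.16884345207580234
26.51593191357765 0.177000780265968
1 None
[-6.48718281e-01  2.52409412e-01  1.36800680e+00 -4.44089210e-16
  1.52117644e+00 -2.48131400e+00]
-1 [-0.81139563 -0.10045743  2.08707474  0.56321155  0.96654586  0.21575251]
[-6.48718281e-01  2.52409412e-01  1.36800680e+00 -4.44089210e-16
  1.52117644e+00  6.60278658e-01]
```

```bash
python3 - <<'E'
from h import *
yaw=np.radians(26)
M,a=tool(yaw,flip=-1); p=np.array([.4945,-.104,.109])+.12*a
print(np.round(inverse_kinematics(p,R2q(M)),2))
r.move_to(p,R2q(M)); print(telemetry.current_ee_pos(),telemetry.current_t())
im,c=snap("wrist"); print(c['position'],q2R(c['orientation'])[:,2], c['fx'],c['fy'])
for t in ["bearing","cap_grip","cap"]:
    for d in models.mark_of(t,"wrist")[:2]: print(t,np.round(d['at'],4),round(d['score'],2),proj(d['at'],c)[0].astype(int))
save(cv2.resize(im,(800,600)),'w1.png')
print(telemetry.current_wrist_force())
E
```

```text
[-0.85 -0.02  2.04  0.59  1.05 -0.01]
[ 0.44075488 -0.12981478  0.21296357] 3.8417
[ 0.43290529 -0.1347045   0.38643538] [ 0.2205621   0.10925292 -0.96923483] 323.7782243042151 323.7782243042151
bearing [ 0.5254 -0.0893 -0.0013] 0.68 [257 190]
cap_grip [ 0.4939 -0.1078  0.1084] 0.95 [260 198]
cap [ 0.5088 -0.1006  0.0863] 0.83 [260 187]
cap [ 0.5053  0.1385 -0.0007] 0.68 [ 97 131]
[0.20321083 0.94184511 0.23924257]
```

View pics/w1.png

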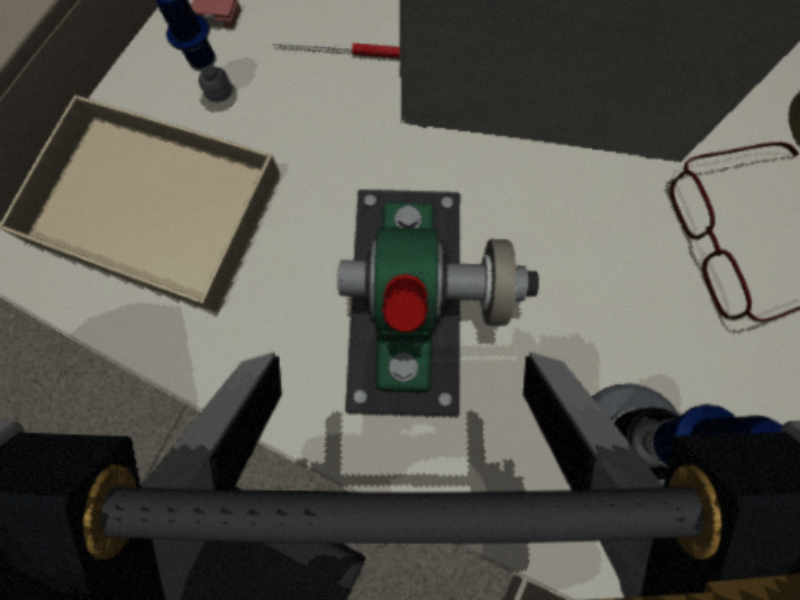

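The wrist view shows the red cap centred at about (405,303) on the bearing. The plate corners are (360,192), (459,193), (459,415) and (347,412), nearly in line with the tool. The tray is at the left, and the stand and gun at the right.

```bash
python3 - <<'E'
from h import *
from scipy.optimize import least_squares
c=vision.get_calibration("wrist")
uv=np.array([(360,191),(459,193),(459,415),(347,412)])*0.64
w=np.array([[90,42,10],[90,-42,10],[-90,-42,10],[-90,42,10]])/1e3
def T(q,p): 
    Rz=R.from_euler('z',q[2]).as_matrix(); return p@Rz.T+[q[0],q[1],0]
s=least_squares(lambda q:(proj(T(q,w),c)-uv).ravel(),[.525,-.09,.45]); q=s.x
print(q,np.degrees(q[2]),s.fun.round(1))
M,a=tool(q[2],flip=-1); foot=T(q,np.array([[-.019,0,.085]]))[0]
print('foot',foot,'grip',foot+.029*a,'rimend',foot+.039*a, proj(foot+.039*a,c)/.64)
# axis from networks
g=np.array([.4942,-.1053,.1090]); print('diff',g-(foot+.029*a))
E
```

```text
[ 0.52562554 -0.09299258  0.42556911] 24.38331377862817 [-1.2 -1.5  1.1 -1.   1.   1.1 -0.9  0.8]
foot [ 0.50832027 -0.10083652  0.085     ] grip [ 0.49511361 -0.10682269  0.11011474] rimend [ 0.49055959 -0.10888689  0.11877499] [[406.08957197 312.26722625]]
diff [-0.00091361  0.00152269 -0.00111474]
```

```bash
python3 - <<'E'
from h import *
yaw=np.radians(24.7)
M,a=tool(yaw,flip=-1); g=np.array([.495,-.1062,.1098])
gripper_to(.06,15)
r.move_l(g+a*(.006+.003+.03),R2q(M),vel=.15)
r.move_l(g+a*(.009),None,vel=.06,guard=12)
print(telemetry.current_ee_pos()-(g+a*.009)); gripper_to(.0,15)
print('open',telemetry.current_opening(),telemetry.current_wrist_force(),telemetry.current_t())
p=telemetry.current_ee_pos()
print(r.move_l(p+a*.045,None,vel=.1),telemetry.current_wrist_force())
print('open',telemetry.current_opening())
M0,_=tool(yaw,0,flip=-1)
print(inverse_kinematics([.505,.138,.15],R2q(M0)),telemetry.current_t())
im,c=snap("side"); 
uv=proj([telemetry.current_ee_pos()],c)[0].astype(int); x,y=np.clip(uv-[80,60],0,[352,264]); save(cv2.resize(im[y:y+120,x:x+160],(640,480)),'s2.png')
E
```

```text
[ 5.75840194e-06  1.92752696e-04 -2.83789809e-04]
open 0.02413042897695642 [-1.94227758  0.3794749   2.11890526] 6.7167
False [ 0.44831702 -0.32353919  0.43328602]
open 0.024172258061817366
[ 1.33798075e-01  2.58791674e-01  1.74130598e+00 -4.44089210e-16
  1.14149500e+00  1.27349808e+00] 7.3167
```

View pics/s2.png

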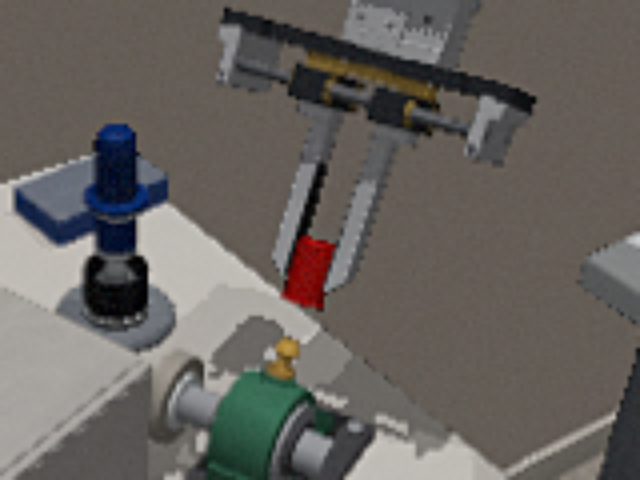

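The cap is held between the fingers at (310,270), and the brass nipple shows bare at (285,355). Next is the tray.

```bash
python3 - <<'E'
from h import *
yaw=np.radians(24.7)
for n in("side",):
    for t in ["nipple","gun_grip"]:
        for d in models.mark_of(t,n)[:2]: print(n,t,np.round(d['at'],4),round(d['score'],2))
M0,_=tool(yaw,0,flip=-1); q0=R2q(M0)
p=telemetry.current_ee_pos(); r.move_l([p[0],p[1],.25],vel=.2)
r.move_to([.505,.135,.14],q0)
r.move_l([.505,.135,.043],vel=.12,guard=6)
print(telemetry.current_ee_pos(),telemetry.current_wrist_force())
gripper_to(.06,15)
r.move_l([.505,.135,.2],vel=.2)
print(telemetry.current_t())
im,c=snap("scene")
for t in ["cap","nipple","job_tray","gun_grip","gun_stand","gun"]:
    for d in models.mark_of(t,"scene")[:3]: print(t,np.round(d['at'],4),round(d['score'],2))
print(inverse_kinematics([.499,-.291,.3],q0))
save(cv2.resize(im[150:360,150:430],(800,600)),'s3.png')
E
```

```text
side nipple [ 0.5102 -0.1026  0.0853] 0.43
side gun_grip [ 0.4973 -0.29    0.1298] 0.76
side gun_grip [0.6273 0.1412 0.0944] 0.69
[0.50568007 0.13473177 0.0436759 ] [ 1.09651217  0.13373016 -0.01674859]
11.7667
nipple [ 0.5081 -0.0974  0.0864] 0.61
job_tray [0.5026 0.1407 0.0019] 0.6
gun_grip [ 0.5047 -0.2915  0.1248] 0.78
gun_grip [0.6288 0.1465 0.091 ] 0.48
gun_stand [ 0.5008 -0.2928  0.0016] 0.66
gun_stand [ 0.5004 -0.2909  0.0099] 0.64
gun [ 0.4984 -0.2932  0.0301] 0.74
gun [ 0.623   0.1498 -0.0019] 0.6
gun [ 0.5018 -0.2893  0.0102] 0.58
[-6.48382260e-01  2.50258270e-01  1.37096473e+00 -4.44089210e-16
  1.52036965e+00  4.91317742e-01]
```

View pics/s3.png

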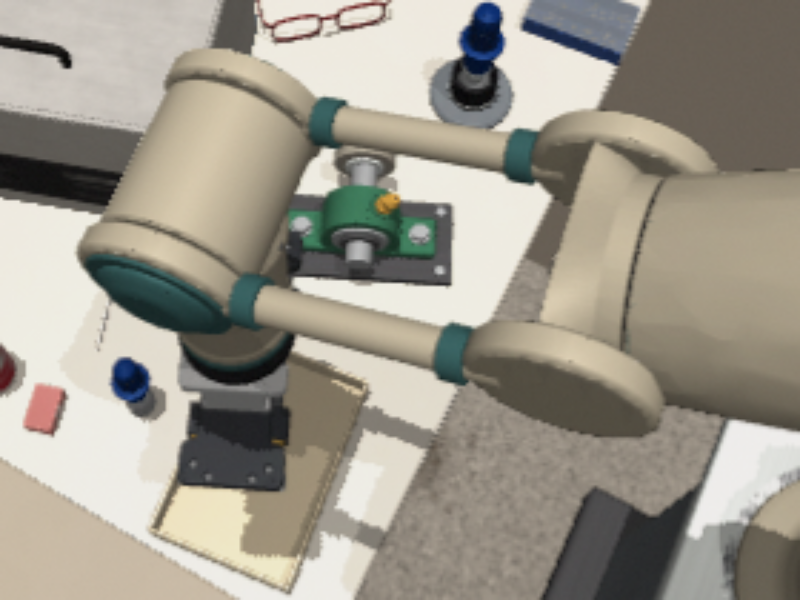

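The arm hides the cap, while the nipple at (388,203) and the gun at (483,35) show clear. I'll take one wrist look from the earlier standoff, then one above the gun.

```bash
python3 - <<'E'
from h import *
yaw=np.radians(24.7)
M,a=tool(yaw,flip=-1); foot=np.array([.5085,-.1005,.085])
r.move_l([.505,.135,.24],vel=.25)
r.move_to(foot+.14*a,R2q(M))
im,c=snap("wrist"); save(im,'w4raw.png'); np.save('c4.npy',c,allow_pickle=True)
for t in ["nipple","cap","job_tray"]:
    for d in models.mark_of(t,"wrist")[:2]: print(t,np.round(d['at'],4),round(d['score'],2),proj(d['at'],c)[0])
n=models.regions_of("nipple","wrist")
for d in n[:2]:
    v,u=np.nonzero(d['pixels']); print(d['score'],u.mean(),v.mean(),len(u))
print('pred', proj([foot,foot+.0155*a,foot+.023*a],c))
p=telemetry.current_ee_pos(); 
M0,_=tool(yaw,0,flip=-1)
r.move_to([.499,-.291,.27],R2q(M0))
im2,c2=snap("wrist"); 
for t in ["gun_grip","gun","gun_stand"]:
    for d in models.mark_of(t,"wrist")[:2]: print(t,np.round(d['at'],4),round(d['score'],2),proj(d['at'],c2)[0])
print('pred',proj([[.499,-.291,.13],[.499,-.291,.158]],c2)/.64)
print(telemetry.current_t())
u,v=proj(foot+.02*a,c)[0].astype(int)
A=cv2.resize(im[v-45:v+45,u-60:u+60],(400,300),interpolation=cv2.INTER_CUBIC)
save(np.hstack([A,cv2.resize(im2,(400,300))]),'w4.png'); print(u,v)
E
```

```text
nipple [ 0.5053 -0.1002  0.0852] 0.67 [255.30363631 192.7662922 ]
cap [0.5048 0.1345 0.0067] 0.8 [ 89.6996748 134.5136214]
job_tray [ 0.4999  0.1429 -0.0012] 0.6 [ 85.50082986 137.83352816]
0.59 256.8940809968847 191.59190031152647 321
pred [[257.02103749 189.95856342]
 [256.97980281 194.43726322]
 [256.95828836 196.77410967]]
gun_grip [ 0.4973 -0.2906  0.1293] 0.79 [257.56001836 191.40183401]
gun [ 0.5058 -0.29    0.0107] 0.79 [260.19401225 161.2278024 ]
gun_stand [ 4.995e-01 -2.925e-01  2.000e-04] 0.68 [259.86151606 164.90745749]
pred [[404.22797062 297.16345079]
 [404.24324946 310.43824777]]
14.7917
256 195
```

View pics/w4.png

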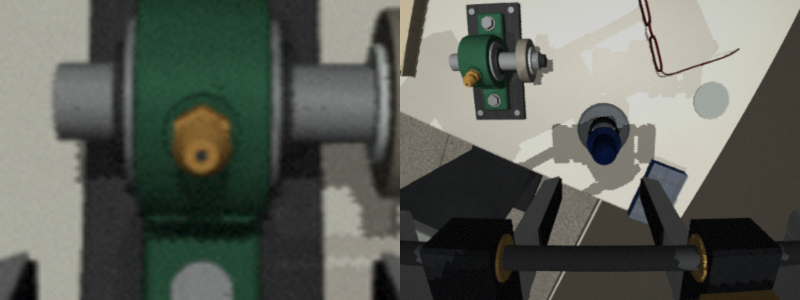

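The nipple's end hole is at crop (201,156), or full (256.3,196.8), within 0.7 px of the prediction, so the nipple pose holds. The network sees the cap in the tray. The gun's barrel at (605,150) in the right half looks slightly right of the prediction, so I'll measure it by colour.

```bash
python3 - <<'E'
from h import *
im,c=snap("wrist")
h=cv2.cvtColor(im,cv2.COLOR_RGB2HSV)
m=((h[...,0]>105)&(h[...,0]<130)&(h[...,1]>150)&(h[...,2]>40)).astype(np.uint8)
m[:, :200]=0; m[:,300:]=0
for v in range(160,216,3):
    u=np.nonzero(m[v])[0]; print(v,(u.min(),u.max(),(u.min()+u.max())/2) if len(u) else None)
for z in(.1065,.158): print(z,proj([[.499,-.291,z]],c))
x,y=205,150; save(cv2.resize(im[y:y+75,x:x+100],(640,480),interpolation=cv2.INTER_CUBIC),'w5.png')
E
```

```text
160 None
163 (np.int64(253), np.int64(267), np.float64(260.0))
166 (np.int64(252), np.int64(273), np.float64(262.5))
169 (np.int64(249), np.int64(276), np.float64(262.5))
172 (np.int64(249), np.int64(275), np.float64(262.0))
175 (np.int64(247), np.int64(280), np.float64(263.5))
178 (np.int64(244), np.int64(280), np.float64(262.0))
181 (np.int64(239), np.int64(281), np.float64(260.0))
184 (np.int64(240), np.int64(281), np.float64(260.5))
187 (np.int64(240), np.int64(281), np.float64(260.5))
190 (np.int64(241), np.int64(279), np.float64(260.0))
193 (np.int64(243), np.int64(278), np.float64(260.5))
196 (np.int64(248), np.int64(273), np.float64(260.5))
199 (np.int64(249), np.int64(273), np.float64(261.0))
202 (np.int64(251), np.int64(271), np.float64(261.0))
205 (np.int64(253), np.int64(269), np.float64(261.0))
208 (np.int64(258), np.int64(264), np.float64(261.0))
211 None
214 None
0.1065 [[258.35649373 182.81226149]]
0.158 [[258.41641797 197.09357115]]
```

View pics/w5.png

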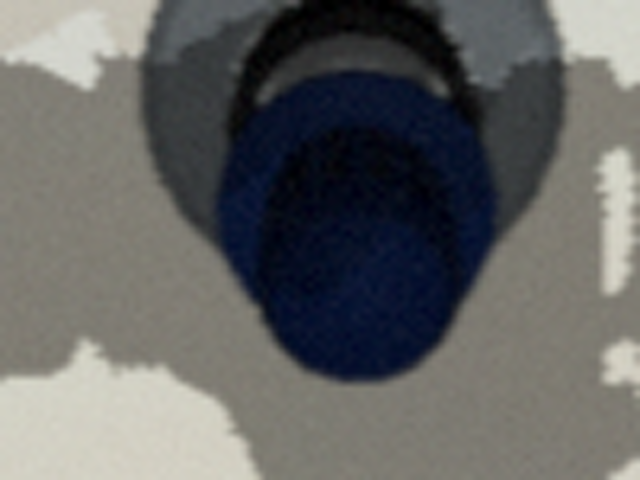

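The gun axis sits at u≈260.8, about 2 mm right and 1.4 mm forward of the prediction, so it's at (0.5005,-0.2925). I'll descend with a guard until the tips meet the collar, then grip.

```bash
python3 - <<'E'
from h import *
x,y=.5005,-.2925
gripper_to(.06,50)
r.move_l([x,y,.18],vel=.15)
print(r.move_l([x,y,.142],vel=.1,guard=8), r.move_l([x,y,.127],vel=.03,guard=5))
p=telemetry.current_ee_pos(); print(p,telemetry.current_wrist_force())
r.move_l(p+[0,0,.0007],vel=.02)
gripper_to(0,50); print(telemetry.current_opening(),telemetry.current_wrist_force(),telemetry.current_torque(),telemetry.current_t())
p=telemetry.current_ee_pos()
r.move_l(p+[0,0,.10],vel=.12)
print(telemetry.current_opening(),telemetry.current_wrist_force(),telemetry.current_ee_pos(),telemetry.current_t())
for n in("scene","side"):
    im,c=snap(n); 
    for t in ["gun_mouth","gun_grip"]:
        for d in models.mark_of(t,n)[:3]: print(n,t,np.round(d['at'],4),round(d['score'],2))
    M=q2R(telemetry.current_tool_rot()); q=telemetry.current_ee_pos()
    print([ (q+M[:,2]*k).round(4) for k in(.006,.128)])
    u,v=proj(q+M[:,2]*.06,c)[0].astype(int); globals()[n]=cv2.resize(im[max(v-48,0):v+48,u-32:u+32],(400,600),interpolation=cv2.INTER_CUBIC)
save(np.hstack([scene,side]),'g6.png')
E
```

```text
False False
[ 0.50050291 -0.29251863  0.12690954] [-0.04710431  0.53652792 -0.77917433]
0.04328877584783327 [-0.39445587 -0.87818678  0.82357836] [-0.02157691  0.0922972  -0.05403791] 17.675
0.043232091013726055 [-0.34003136 -0.30743099 -3.60375296] [ 0.49989036 -0.29208544  0.22660715] 18.6583
scene gun_mouth [ 0.4984 -0.2954  0.1078] 0.53
scene gun_mouth [0.6306 0.1448 0.    ] 0.48
scene gun_grip [0.6296 0.1483 0.0909] 0.8
[array([ 0.5   , -0.2922,  0.2206]), array([ 0.4998, -0.292 ,  0.0986])]
side gun_mouth [0.6295 0.1515 0.0039] 0.7
side gun_mouth [ 0.4963 -0.2881  0.1104] 0.52
side gun_mouth [ 0.4987 -0.2937 -0.0015] 0.49
side gun_grip [ 0.499  -0.2877  0.2301] 0.89
side gun_grip [0.6285 0.1416 0.0956] 0.63
side gun_grip [ 0.5284 -0.0907  0.0016] 0.29
[array([ 0.5003, -0.2924,  0.2211]), array([ 0.5002, -0.2923,  0.0991])]
```

View pics/g6.png

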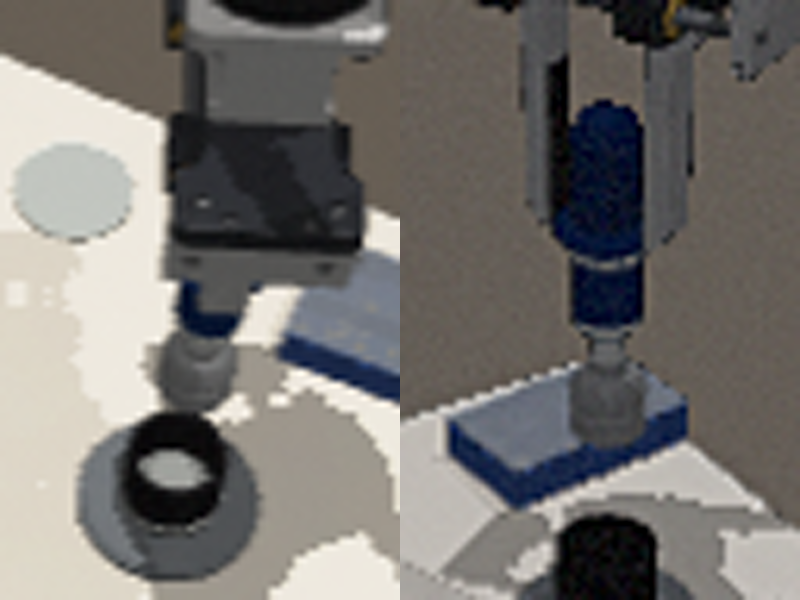

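The picture shows the gun held upright, but the 43 mm opening means the fingers passed the collar and hold its rim. I'll set it straight back in the stand and regrip above the collar with a narrower opening.

```bash
python3 - <<'E'
from h import *
p=telemetry.current_ee_pos()
r.move_l(p-[0,0,.075],vel=.15,guard=10)
print(r.move_l(p-[0,0,.1005],vel=.05,guard=6),p-telemetry.current_ee_pos())
gripper_to(.06,50)
x,y=.5005,-.2925
r.move_l([x,y,.158],vel=.12)
gripper_to(.041,50)
print('clear',telemetry.current_opening())
print(r.move_l([x,y,.122],vel=.04,guard=6))
p=telemetry.current_ee_pos(); print(p,telemetry.current_wrist_force(),telemetry.current_torque(),telemetry.current_t())
E
```

```text
True [ 0.00016882 -0.00022558  0.10028705]
clear 0.04087640968296837
True
[ 0.50056163 -0.29249847  0.13007829] [0.23185412 1.37778475 8.33832867] [ 0.18429867  0.2878568  -0.01855705] 22.25
```

Contact on the collar at tip height 0.105, where 0.107 was expected. Gripping.

```bash
python3 - <<'E'
from h import *
p=telemetry.current_ee_pos()
r.move_l(p+[0,0,.001],vel=.02)
gripper_to(0,55); print(telemetry.current_opening(),telemetry.current_wrist_force(),telemetry.current_torque())
p=telemetry.current_ee_pos()
r.move_l(p+[0,0,.13],vel=.15)
print(telemetry.current_opening(),telemetry.current_wrist_force(),telemetry.current_ee_pos(),telemetry.current_t())
r.hold(.1)
M=q2R(telemetry.current_tool_rot()); q=telemetry.current_ee_pos(); print([ (q+M[:,2]*k).round(4) for k in(.006,.02,.124)])
for n in("scene","side"):
    im,c=snap(n); 
    for t in ["gun_mouth","gun_grip"]:
        for d in models.mark_of(t,n)[:2]: print(n,t,np.round(d['at'],4),round(d['score'],2))
    for d in models.regions_of("gun",n)[:3]:
        m=d['pixels'].astype(np.uint8); v,u=np.nonzero(m); print(n,d['score'],u.mean(),v.mean(),len(u))
    u,v=proj(q+M[:,2]*.06,c)[0].astype(int); globals()[n]=cv2.resize(im[max(v-48,0):max(v-48,0)+96,u-32:u+32],(400,600),interpolation=cv2.INTER_CUBIC)
    k=lambda z:((proj(q+M[:,2]*z,c)[0]-[u-32,max(v-48,0)])*6.25).round()
    print('axis px',[k(z) for z in(0,.04,.08,.124)])
save(np.hstack([scene,side]),'g7.png')
E
```

```text
0.028652396145934053 [-1.05204723  1.96393076  7.97425553] [ 0.44343596  0.4268239  -0.02799061]
0.028965020859841196 [-0.65039833 -0.5571908  -3.04469749] [ 0.49989052 -0.29151374  0.26033685] 23.875
[array([ 0.4999, -0.2916,  0.2544]), array([ 0.4998, -0.2915,  0.2404]), array([ 0.4992, -0.291 ,  0.1364])]
scene gun_mouth [ 0.4962 -0.2939  0.1359] 0.66
scene gun_mouth [ 0.6307  0.1448 -0.001 ] 0.49
scene gun_grip [ 0.5045 -0.2891  0.253 ] 0.79
scene gun_grip [0.6314 0.1479 0.0894] 0.61
scene 0.74 321.0845070422535 152.15962441314554 213
scene 0.63 195.88073394495413 284.6284403669725 218
axis px [array([222., 215.]), array([210., 276.]), array([199., 332.]), array([187., 391.])]
side gun_mouth [0.63   0.1499 0.003 ] 0.69
side gun_mouth [ 0.4961 -0.2883  0.1376] 0.53
side gun_grip [ 0.4988 -0.2862  0.2603] 0.92
side gun_grip [0.6277 0.1435 0.0953] 0.76
side 0.95 332.92913385826773 284.2755905511811 508
side 0.85 261.9298245614035 102.80877192982456 570
side 0.69 304.8909090909091 178.34545454545454 55
axis px [array([201., 167.]), array([201., 259.]), array([202., 346.]), array([202., 437.])]
```

View pics/g7.png

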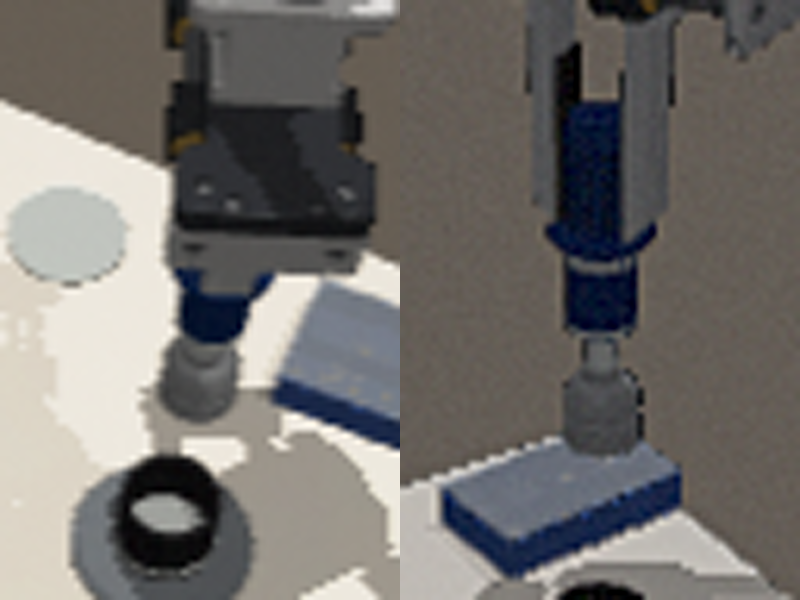

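The gun hangs straight (side mouth at (602,440) against a predicted (602,437)). The scene view hints at up to 3–4 mm offset toward the tool's −x. I'll go to a standoff 15 mm off the nipple, where gun and nipple can be compared in the same picture.

```bash
python3 - <<'E'
from h import *
yaw=np.radians(24.7); M,a=tool(yaw,flip=-1); foot=np.array([.5083,-.1000,.085])
r.move_to(foot+.25*a,R2q(M))
r.move_l(foot+.1605*a,None,vel=.12,guard=12)
print(telemetry.current_ee_pos()-(foot+.1605*a),telemetry.current_t()); r.hold(.1)
out=[]
for n in("scene","side"):
    im,c=snap(n); cv2.imwrite(f'pics/raw_{n}.png',im[...,::-1])
    for t in ["gun_mouth","nipple","gun_grip"]:
        for d in models.mark_of(t,n)[:2]: print(n,t,np.round(d['at'],4),round(d['score'],2))
    o=(proj(foot+.035*a,c)[0]-[26,32]).astype(int)
    out.append(cv2.resize(im[o[1]:o[1]+64,o[0]:o[0]+53],(400,480),interpolation=cv2.INTER_CUBIC))
    print(n,'foot,end,mouth,mouth+.02,+.05',((proj([foot+z*a for z in(0,.023,.038,.058,.088)],c)-o)*[400/53,7.5]).round().tolist())
    print('origin',o)
print('mouth pred',foot+.038*a)
save(np.hstack(out),'n8.png')
E
```

```text
[ 0.00062453 -0.00048731  0.00028307] 26.025
scene gun_mouth [ 0.6265  0.1471 -0.0019] 0.62
scene gun_mouth [ 0.4897 -0.1132  0.1153] 0.54
scene nipple [0.5134 0.1336 0.0057] 0.45
scene nipple [ 0.508  -0.1014  0.0839] 0.44
scene gun_grip [ 0.44   -0.1331  0.2179] 0.84
scene gun_grip [0.6301 0.147  0.0911] 0.64
scene foot,end,mouth,mouth+.02,+.05 [[143.0, 276.0], [179.0, 254.0], [203.0, 239.0], [236.0, 219.0], [287.0, 188.0]]
origin [264 185]
side gun_mouth [ 0.4916 -0.106   0.1165] 0.67
side gun_mouth [0.628  0.1481 0.0041] 0.45
side nipple [ 0.5075 -0.1028  0.0872] 0.51
side gun_grip [0.6291 0.1433 0.0968] 0.62
side gun_grip [ 0.4369 -0.1311  0.2233] 0.61
side foot,end,mouth,mouth+.02,+.05 [[171.0, 347.0], [192.0, 279.0], [206.0, 235.0], [225.0, 175.0], [253.0, 85.0]]
origin [281 136]
mouth pred [ 0.49103834 -0.10793947  0.11790897]
```

View pics/n8.png

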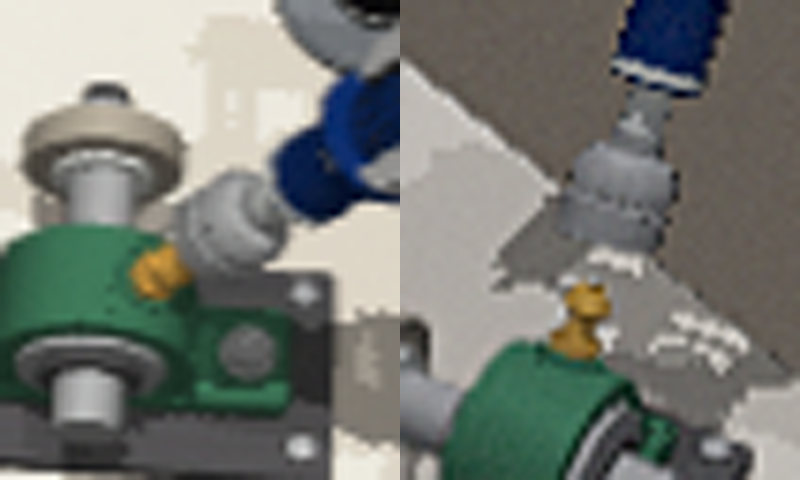

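In the side half, nipple end (594,284) and coupler mouth (610,236) lie on one line with the predicted slope. In the scene half, the nipple blob (160,272) sits about 1 px below the coupler line, roughly 1–2 mm toward the bearing's +y. I'll shift 1 mm that way and press in steps with force monitoring.

```bash
python3 - <<'E'
from h import *
yaw=np.radians(24.7); M,a=tool(yaw,flip=-1); yb=-M[:,1]; xb=np.cross(yb,a)
foot=np.array([.5083,-.1000,.085])+.001*yb
f0=np.array(telemetry.current_wrist_force())
for d in(.1605,.150,.146,.142,.139,.136,.133,.130,.1275,.125):
    st=r.move_l(foot+d*a,None,vel=.04,guard=25)
    f=np.array(telemetry.current_wrist_force())-f0; e=np.array(telemetry.current_ee_pos())-foot
    print(d,st,'F a,y,x',(f@np.c_[a,yb,xb]).round(1),'pos',(e@np.c_[a,yb,xb]*1e3).round(1),'op',round(telemetry.current_opening()*1e3,1))
    if st or abs(f@yb)>15 or abs(f@xb)>15 or f@a>35: break
print(telemetry.current_t(),np.round(telemetry.current_torque(),2))
E
```

```text
0.1605 False F a,y,x [ 0.6  0.  -1.7] pos [ 1.605e+02  1.000e-01 -0.000e+00] op 28.8
0.15 False F a,y,x [-0.5  0.  -1.5] pos [ 1.496e+02  3.000e-01 -1.000e-01] op 28.7
0.146 False F a,y,x [ 0.1 -0.  -0.3] pos [ 1.458e+02  2.000e-01 -1.000e-01] op 29.0
0.142 False F a,y,x [ 1.1 -0.3 -1.8] pos [ 1.418e+02  2.000e-01 -1.000e-01] op 28.5
0.139 False F a,y,x [0.1 0.  0.7] pos [ 1.39e+02 -1.00e-01  5.00e-01] op 28.6
0.136 False F a,y,x [ 0.2 -0.1  0.2] pos [135.9  -0.    0. ] op 29.0
0.133 False F a,y,x [-1.  -0.2 -0.8] pos [132.6   0.3  -0.5] op 29.0
0.13 False F a,y,x [-9.  -1.2  1.7] pos [129.3   0.3   0. ] op 28.9
0.1275 False F a,y,x [3.2 1.  0.6] pos [127.7  -0.    0.4] op 29.3
0.125 False F a,y,x [12.5  2.1 -0.2] pos [125.7  -0.    0.5] op 28.5
29.1917 [0.31 0.6  0.3 ]
```

The snap shows as a −9 N pull at 129 mm, the seat comes at about 126.5 mm as expected, and side loads are tiny. Now I'll press the pump through its stroke.

```bash
python3 - <<'E'
from h import *
yaw=np.radians(24.7); M,a=tool(yaw,flip=-1); yb=-M[:,1]; xb=np.cross(yb,a)
foot=np.array([.5083,-.1000,.085])+.001*yb
f0=np.array([-.65,-.56,-3.05])
for d in(.122,.119,.117,.115,.1135,.1125,.1115,.1105,.1095,.1085):
    st=r.move_l(foot+d*a,None,vel=.03,guard=30); r.hold(.1)
    f=np.array(telemetry.current_wrist_force())-f0; e=np.array(telemetry.current_ee_pos())-foot
    print(d,st,'F',(f@np.c_[a,yb,xb]).round(1),'pos',(e@np.c_[a,yb,xb]*1e3).round(1),'op',round(telemetry.current_opening()*1e3,1))
    if st or abs(f@yb)>15 or abs(f@xb)>15 or f@a>38: break
print(telemetry.current_t(),np.round(telemetry.current_torque(),2))
E
```

```text
0.122 False F [12.3  1.3  2. ] pos [122.9   0.    0.5] op 28.7
0.119 False F [13.6  4.1  0.4] pos [120.   -0.    0.6] op 28.9
0.117 False F [14.5  3.4  0.5] pos [118.1  -0.    0.6] op 28.8
0.115 False F [15.9  3.2  2. ] pos [116.2  -0.    0.6] op 28.6
0.1135 False F [23.7  4.3 -0.2] pos [ 1.153e+02 -1.000e-01  7.000e-01] op 28.9
0.1125 False F [34.8  6.5 -2.2] pos [ 1.152e+02 -1.000e-01  8.000e-01] op 29.0
0.1115 False F [45.7  8.  -2.2] pos [ 1.151e+02 -1.000e-01  1.000e+00] op 28.7
31.6417 [0.83 2.24 0.95]
```

The pump has bottomed: the stop is hard at 115.2 mm, after a spring ramp of 12 to 16 N. I'll ease to about 30 N, check the cap and bystanders, and hand in.

```bash
python3 - <<'E'
from h import *
yaw=np.radians(24.7); M,a=tool(yaw,flip=-1); yb=-M[:,1]
foot=np.array([.5083,-.1000,.085])+.001*yb
r.move_l(foot+.1128*a,None,vel=.01); r.hold(.5)
f=np.array(telemetry.current_wrist_force())-[-.65,-.56,-3.05]
print((f@a).round(1),(np.array(telemetry.current_ee_pos())-foot)@a,telemetry.current_opening(),telemetry.current_t())
for n in("scene","side"):
    im,c=snap(n)
    for t in["cap","gun_mouth","spectacles","lens"]:
        for d in models.mark_of(t,n)[:2]: print(n,t,np.round(d['at'],3),round(d['score'],2))
E
```

```text
31.6 0.11524233903636501 0.028765662584277017 32.425
scene cap [0.508 0.135 0.006] 0.62
scene gun_mouth [ 0.505 -0.102  0.088] 0.66
scene gun_mouth [ 0.629  0.147 -0.002] 0.6
scene spectacles [ 0.715 -0.346  0.006] 0.52
scene lens [ 0.625 -0.435 -0.002] 0.7
scene lens [ 0.505 -0.103  0.089] 0.37
side cap [0.508 0.137 0.002] 0.64
side gun_mouth [ 0.501 -0.097  0.088] 0.71
side gun_mouth [0.629 0.148 0.004] 0.66
```

```bash
python3 -c "
from h import *
print(r.sign_off())"
```

```text
the job is handed in; nothing more can be done
None
```

The job is handed in at about 32.5 s: the cap is in the tray, and the gun is snapped onto the nipple with its pump bottomed, still gripped and pressed at about 32 N; the lens and spectacles read unmoved to within the networks' accuracy, and I inferred the snap and the full stroke from force and travel, not from the joint readings.

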